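# Load the drying rack

### The arm

A 6-joint arm with a two-finger parallel gripper is mounted at the origin on the work surface; the furniture and walls round the work are solid. World frame = base frame: x ahead of the robot, y to its left, z up, the work surface at z = 0. Lengths are in m, angles in rad, forces in N, time in s.
With the tool pointing down it reaches from about 0.325 to 0.775 m from the base axis. Payload 5.5 kg.
Tool frame: the origin (TCP) lies on the centre line of the jaws, within the pads' length; the fingertips stand 14 mm ahead of it and the grasp point (between the pads) lies 5 mm behind it (tcp_to_tips is the distance from the TCP to the fingertips, in m); z points along the fingers, y is the direction in which the jaws open and shut (so a half turn about z gives the same grasp; the last joint's range is limited). The gripper opens to 85 mm and grips with 20 to 120 N. Pads are 22 mm wide; open, the fingers measure 114 mm over their backs; the gripper's body (76 mm by 85 mm) begins 54 mm behind the grasp point. The pads swing forward as they close: fully open they stand 13 mm farther back than shut.
Start: joints at [-1.304, 0.091, 1.231, -0, 1.82, -0.057], TCP at [0.191, -0.569, 0.245] pointing down, gripper open.
Joint ranges: [-2.87, 2.87], [-0.86, 2.18], [0.17, 2.46], [-1.51, 4.65], [0.06, 2.69], [-2.65, 2.65]. Speed limits (rad/s): [2.57, 2.57, 3.01, 3.14, 3.14, 3.14].

### API

Orientations are given as [roll, pitch, yaw] about the fixed x, y, z axes, in that order (R = Rz(yaw) Ry(pitch) Rx(roll)).
In Python, from plant import read_state, read_camera, job_done, tcp_to_tips gives the robot as it stands.
- The arm moves only by the shell command python3 -m handwheel 'ROWS' [OPENING] [FORCE]. ROWS is JSON, a list of rows, each an object of numbers: "dx", "dy", "dz": the shift along the world's x, y, z in mm; "twist": the turn about the world's z in degrees. A call has exactly 10 rows; each row is the pose to reach, as a shift and turn from the pose commanded when the call began; what a row does not reach only later rows make up. A row lasts 1/12 s, in which the tool goes at most 41.7 mm and 7.16 degrees, less where a joint would pass 70% of its speed; a pose out of reach is approached as far as the arm can. A call with a gripper value outside its range is refused whole. OPENING is the opening, from 0 (shut) to 1 (fully open), set as the call begins (- or left out, the last holds). The fingers move at their own pace and stop on an object; FORCE is the grip in N (left out, the last holds). Time passes only in rows, so rows that repeat a pose let the fingers close, or fill a call up. It gives the time, the measured TCP pose, the force and the opening at its end, in the units of the state.
- read_state(): the state, without advancing time (a new reading comes with each control period).
- read_camera(name): name is "scene" or "top" or "wrist"; returns a dict with "color" (384x512x3 uint8, red, green, blue), "range_z" (384x512 float32, m along the optical axis (not along the pixel's ray), 0 where there is no reading), "K" (3x3 intrinsics, pixels), "rvec" (rotation vector, rad) and "tvec" (3), from world to camera coordinates, as OpenCV has them; the wrist camera has in their place "T_tool_cam" (4x4, takes a point from camera to tool coordinates, whose origin is the TCP and whose axes are the flange's). Camera axes: x right, y down, z forward; pixel columns grow to the right and rows downward; lengths in m; the calibration is good to about 2 mm. A picture is of the moment at which its call begins: read the wrist's pose just before it.
- job_done(): hands the job in, once; it reports no verdict.
The state is a dict: "t": time; "qpos": joint angles; "joint_vel": joint speeds; "effort": joint torques, N m; "eef_pos": TCP position; "eef_rot": TCP orientation; "contact_force": force on the tool from outside, world axes, zero at the start; "wrist_torque": the same for the moment, N m; "grip_width": opening from 0.0 (shut) to 1.0 (fully open).
Only numpy, scipy, OpenCV 4.12 (cv2) and the standard library are available. Lean on these libraries where they do the work, as an engineer would, in place of code of your own. Each camera call takes 0.05 s, during which the arm holds its last target. There are 200 camera calls.

### The job

Lift the loaded tray by its handle and slide it onto the lowest pair of rails in the drying rack that leaves headroom for the piece standing on it. Push it gently home, past the resistance of the spring catch and right up to the rear stop without forcing it, then let go; keep the piece standing on the tray and leave everything else where it is.

Things in the scene. Friction and masses are not known exactly. Their poses are not given: they have to be found in the camera images.
- rack: Open-frame aluminium drying rack fixed to the bench, 125 mm wide, 155 mm high, open at the front. Origin under its centre at bench height; x points from the open front into the rack (the way a tray slides in), z up. Three pairs of level steel channel rails run along x from -55 to +63 mm. Keep the contact load between tray and rack (all contacts added up, the catch's squeeze too) below 36 N.
- rails_low (a point): Front end of the lowest rail pair, on the rack's centre line, at the height where the tray's underside rests (28 mm above the bench); axes as the rack's. A fixed shelf plate over this pair leaves 34 mm from here up. Every channel is 7 mm high inside, for a 4 mm sheet; side walls 103 mm apart. Flared mouths reach 11 mm further out and take in about 3 mm more on every side.
- rails_middle (a point): The same point of the middle rail pair (75 mm above the bench). The roof's front edge leaves 70 mm from here up.
- rails_top (a point): The same point of the top rail pair (113 mm above the bench). The roof's front edge leaves 32 mm from here up.
- stop_middle (a point): Where the tray's rear edge stops if the grey stop frame at the back of the rack stands at its middle setting: tray centre 3 mm short of the rack's centre. The frame is clamped up to 18 mm nearer or farther; its setting is not given and must be felt. Sliding takes 1 to 3 N; the spring catch resists with up to about 10 N over the last 14 mm. About 15 N of push at the stop is plenty.
- tray: Loose aluminium tray, about 0.2 kg (varies), on the bench to the right. Origin under the centre of its 100 x 100 x 4 mm sheet; x points to its rear edge, which enters the rack first. A wire rim 77 mm square, 3.5 mm high, keeps the load on. A round stud 14 mm across stands out at the rear, centred 72 mm behind the origin. A tongue runs 150 mm forward (-x) to the handle.
- tray_handle (a point): Middle of the tray's upright black handle, 150 mm ahead (-x) of the tray's centre and 28 mm above its underside; axes as the tray's. The grip is 12 mm thick along x, 46 mm wide along y, 36 mm high (10 to 46 mm above the tray's underside).
- beaker_mid (a point): Middle of a small glass beaker, 50 mm across, 59 mm high; it stands either on the tray or on the black rubber mat at the left.
- dish_mid (a point): Middle of a petri dish, 67 mm across, 14 mm high; it stands where the beaker does not: on the tray or on the mat.
- rod_left (a joint): Spread (m) of the spring catch: two vertical sprung rods at the back of the rack, linked so that both move alike. 0 when empty, 0.0035 with the tray's stud widest between them, about 0.0017 when the tray is home against the stop, where the rods hold it (also 0.0017 on the way in, before the widest point).
- amber_bottle: Bystander: amber reagent bottle, 69 mm across, 142 mm high, origin under its centre.
- dropper_bottle: Bystander: small amber bottle, 52 mm across, 116 mm high, origin under its centre.
- white_bottle: Bystander: small white plastic bottle, 52 mm across, 113 mm high, origin under its centre.
Not all that is in view belongs to the job. Of the things like the part that bears dish_mid, leave any that is black; of the rest the smaller one is meant.

How it is judged:
By the outcome, as a careful person would: the job done as asked, in the order asked, and still so for the second after the job is handed in, with the robot touching nothing.
It also fails if it takes over 51 s, if anything falls off the work surface, if the arm or the gripper's body presses on something with over 40 N, if the wrist force passes 120 N, or if a joint passes its speed limit or range.

## Working session

There is one attempt and no reset: what is moved stays moved. The work goes in short steps, Python scripts to look and compute and a shell command to move; the robot and the scene stay as the last step left them, time stands still between calls to the robot, and variables do not carry over. Pictures are saved under pics/ and viewed, about 8 in all and at most 12, crops included, and the job is handed in when it is done.

```bash
mkdir -p pics; ls
cat > h.py <<'E'
import numpy as np, cv2
from plant import *
def cam(n):
    c=read_camera(n); return c
def pts(c):
    K=c['K'];z=c['range_z'];v,u=np.indices(z.shape)
    P=np.stack([(u-K[0,2])/K[0,0]*z,(v-K[1,2])/K[1,1]*z,z],-1)
    R,_=cv2.Rodrigues(np.array(c['rvec'],float)); return (P-np.array(c['tvec']).ravel())@R
E
python3 - <<'E'
from h import *
for n in('scene','top'):
    c=cam(n); W=pts(c); np.savez('%s.npz'%n,W=W,z=c['range_z'],col=c['color'],K=c['K'],rvec=c['rvec'],tvec=c['tvec'])
    cv2.imwrite('pics/%s0.png'%n,cv2.resize(c['color'][...,::-1],(768,576)))
print(read_state()['t'],read_state()['eef_rot'],read_state()['contact_force'],tcp_to_tips)
E
```

```text
pics
0.1 [-3.13980047e+00 -1.04090549e-04  3.23826125e-01] [0.4215083  0.20706141 0.36372157] 0.014
```

View pics/scene0.png

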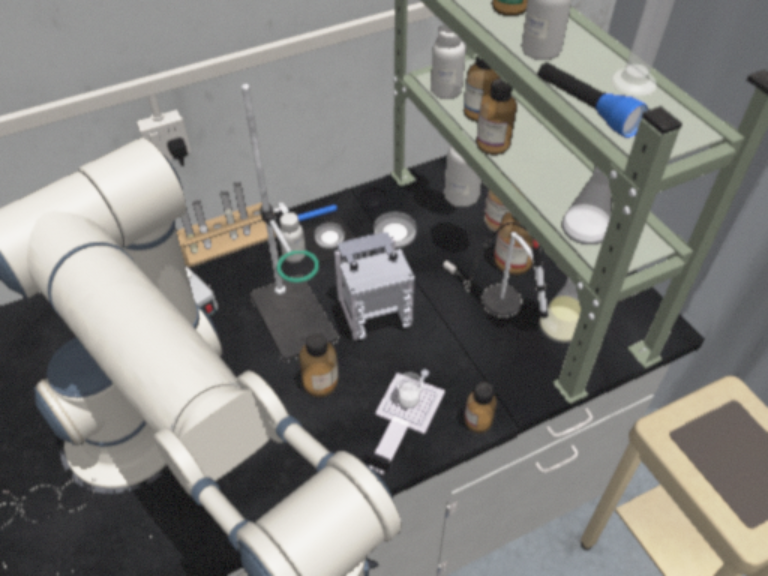

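View pics/top0.png

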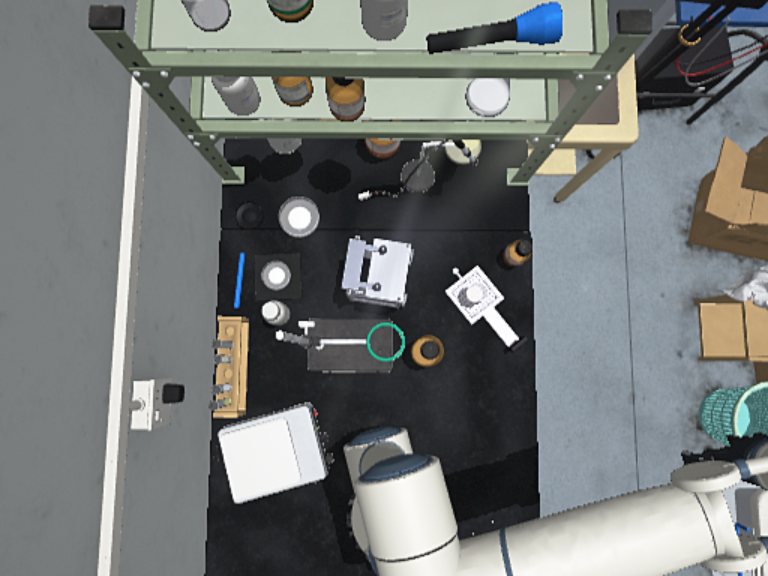

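The top view shows the tray at (475,293) with the handle at (515,342) and a piece on it at (474,294). The rack is at (377,271) and the amber bottle at (428,350). The dropper bottle is at (517,252) and the white bottle at (275,312). Things that look like a dish are the small one on the mat (276,275), a larger one (298,217) and a black one (249,214).

Run:
```python
from h import *
for n in ('top','scene'):
    d=np.load(n+'.npz');W=d['W'];print(n)
    P=W.reshape(-1,3)
    m=(d['z'].ravel()>0)
    P=np.where(m[:,None],P,np.nan).reshape(W.shape)
    if n=='top':
        for nm,(u,v) in dict(tray=(475,293),handle=(515,342),piece=(474,294),stud=(456,271),rack=(377,271),amber=(428,350),drop=(517,252),dish=(276,275),big=(298,217),ring=(386,342)).items():
            a,b=int(v/1.5),int(u/1.5); q=P[a-2:a+3,b-2:b+3].reshape(-1,3); print(nm,np.round(np.nanmedian(q,0),3),np.round(np.nanmax(q[:,2]),3))
        c=d['col'][145:245,215:360,::-1]; A=cv2.resize(c,None,fx=5,fy=5,interpolation=cv2.INTER_CUBIC)
    else:
        c=d['col'][150:330,160:345,::-1]; B=cv2.resize(c,None,fx=4,fy=3.2,interpolation=cv2.INTER_CUBIC)
cv2.imwrite('pics/a.png',A); cv2.imwrite('pics/b.png',B)
W=np.load('top.npz')['W'].reshape(-1,3)
# piece max height & tray sheet fit
h=W[np.abs(W[:,:2]-W.reshape(384,512,3)[195,316,:2]).max(1)<.12]
for lo,hi in((.002,.012),(.03,.05),(.05,.075),(.075,.2)):
    q=h[(h[:,2]>lo)&(h[:,2]<hi)]
    if len(q): print(lo,hi,len(q),q.mean(0).round(3),cv2.minAreaRect(q[:,:2].astype(np.float32)*1000))
```

```text
top
tray [ 0.506 -0.174  0.034] 0.04
handle [ 0.392 -0.267  0.03 ] 0.047
piece [ 0.502 -0.175  0.034] 0.04
stud [ 0.563 -0.137  0.005] 0.012
rack [0.538 0.051 0.156] 0.159
amber [ 0.372 -0.057  0.143] 0.147
drop [ 0.59  -0.259  0.086] 0.112
dish [0.549 0.29  0.01 ] 0.016
big [0.691 0.244 0.01 ] 0.014
ring [0.391 0.03  0.015] 0.02
scene
0.002 0.012 1990 [ 0.502 -0.175  0.005] ((507.49853515625, -174.53997802734375), (237.32456970214844, 239.7802734375), 0.09078778326511383)
0.03 0.05 154 [ 0.498 -0.211  0.038] ((497.4619445800781, -261.6091613769531), (180.61570739746094, 150.8102264404297), 44.67911148071289)
0.05 0.075 128 [ 0.536 -0.212  0.063] ((506.8448486328125, -218.40342712402344), (237.03366088867188, 133.3467559814453), 0.25344210863113403)
0.075 0.2 216 [ 0.551 -0.224  0.102] ((497.7101745605469, -173.8133087158203), (47.58119583129883, 320.1162109375), 45.87314987182617)
```

View pics/a.png

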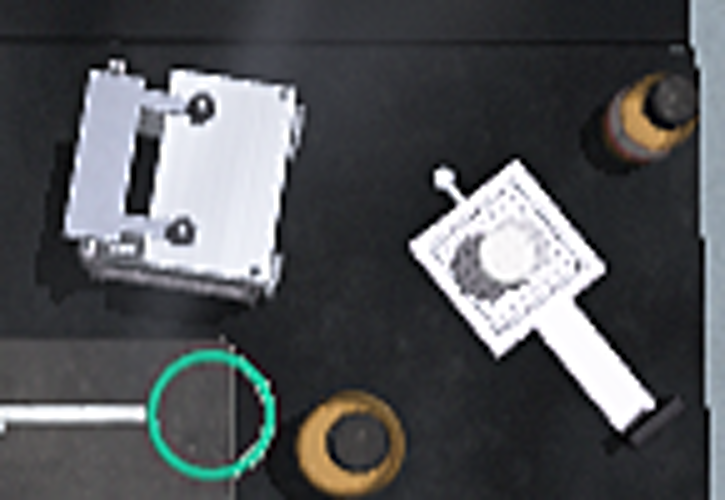

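View pics/b.png

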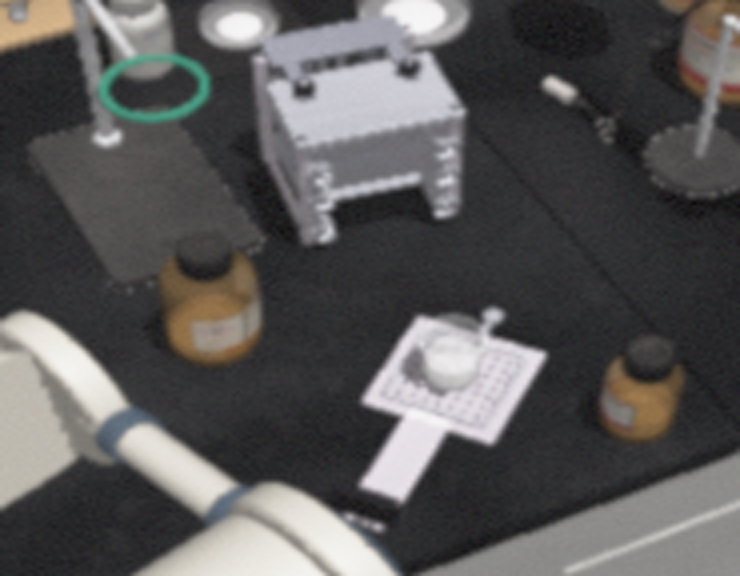

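The scene crop shows the beaker (408,392) on the tray and the small dish on the mat. The tray therefore goes on the middle rails, since 59+4 mm does not fit under 34 mm but does under 70 mm. The rack's open front faces the tray, and the small dish at (276,275) stays put. I'll approach above the handle and fit poses there.

```bash
python3 -m handwheel '[{"dx":20,"dy":30,"dz":0,"twist":-7},{"dx":40,"dy":60,"dz":0,"twist":-14},{"dx":60,"dy":90,"dz":0,"twist":-21},{"dx":80,"dy":120,"dz":0,"twist":-28},{"dx":100,"dy":150,"dz":0,"twist":-35},{"dx":120,"dy":180,"dz":5,"twist":-42},{"dx":140,"dy":210,"dz":10,"twist":-49},{"dx":160,"dy":240,"dz":15,"twist":-56},{"dx":180,"dy":270,"dz":15,"twist":-63},{"dx":200,"dy":300,"dz":15,"twist":-70}]' 0.7 80
cat >> h.py <<'E'
from scipy.spatial.transform import Rotation as Ro
def wpts():
    s=read_state(); c=read_camera('wrist'); K=c['K'];z=c['range_z'];v,u=np.indices(z.shape)
    P=np.stack([(u-K[0,2])/K[0,0]*z,(v-K[1,2])/K[1,1]*z,z],-1)
    T=np.array(c['T_tool_cam']); P=P@T[:3,:3].T+T[:3,3]
    W=P@Ro.from_euler('xyz',s['eef_rot']).as_matrix().T+s['eef_pos']; W[z==0]=np.nan
    return c,W,s
E
python3 - <<'E'
from h import *
c,W,s=wpts(); np.savez('w1.npz',W=W,col=c['color'],K=c['K'])
print(s['t'],s['eef_pos'],s['eef_rot'],s['qpos'])
print(c['T_tool_cam'],c['K'])
cv2.imwrite('pics/w1.png',c['color'][...,::-1])
# rack roof & tray from top
d=np.load('top.npz');W=d['W'];m=(d['z']>0)&(W[...,2]>.147)&(W[...,2]<.165)&(abs(W[...,0]-.54)<.12)&(abs(W[...,1]-.05)<.1)
print(cv2.minAreaRect((W[m][:,:2]*1000).astype(np.float32)),m.sum())
E
```

```text
t: 0.93
eef_pos: [0.3889, -0.2716, 0.2604]
eef_rot: [-3.142, -0.0, -0.862]
contact_force: [0.6, -0.9, -0.3]
grip_width: 0.703
0.9333 [ 0.38888208 -0.27160594  0.26043706] [-3.14151570e+00 -4.67689558e-04 -8.62260975e-01] [-6.81403971e-01 -2.43259325e-01  1.52146752e+00 -8.80213962e-06
  1.86291055e+00  1.75165078e+00]
[[-1.03232703e-03 -9.57300870e-01 -2.89091643e-01  7.32464597e-02]
 [ 9.99999408e-01 -1.08781080e-03  3.12558644e-05 -1.29481111e-04]
 [-3.44398278e-04 -2.89091440e-01  9.57301426e-01 -1.28800653e-01]
 [ 0.00000000e+00  0.00000000e+00  0.00000000e+00  1.00000000e+00]] [[300.95215472   0.         252.92162045]
 [  0.         300.95215472 192.14378013]
 [  0.           0.           1.        ]]
((544.079345703125, 52.95195770263672), (132.6412811279297, 125.42568969726562), 81.83270263671875) 1382
```

View pics/w1.png

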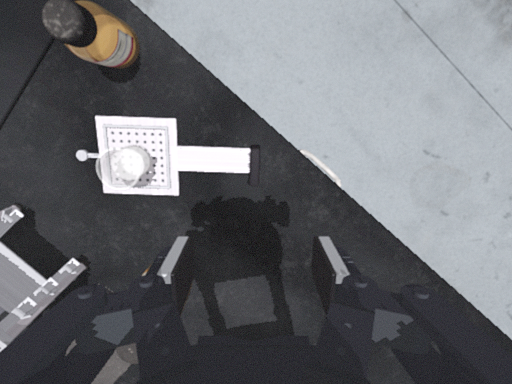

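The wrist view shows the tray sheet at (137,155) with the beaker at (130,165), the stud at (82,155) and the handle at (255,165). The axis is about 3° off level in the image. Next I'll fit the tray from ray-plane intersections.

```bash
cat >> h.py <<'E'
def ray(c,s,uv,z):
    uv=np.asarray(uv,float).reshape(-1,2);K=c['K'];T=np.array(c['T_tool_cam'])
    d=np.c_[(uv-[K[0,2],K[1,2]])/K[0,0],np.ones(len(uv))]@T[:3,:3].T
    R=Ro.from_euler('xyz',s['eef_rot']).as_matrix(); d=d@R.T; o=R@T[:3,3]+s['eef_pos']
    return (o+d*((z-o[2])/d[:,2])[:,None])[:,:2]
E
python3 - <<'E'
from h import *
c,W,s=wpts()
g=c['color'].min(2); m=((g>150)).astype(np.uint8); m[:,:70]=0; m[:100]=0; m[210:]=0; m[:,262:]=0
m=cv2.morphologyEx(m,cv2.MORPH_CLOSE,np.ones((9,9)))
sh=m.copy(); sh[:,182:]=0; sh=cv2.morphologyEx(sh,cv2.MORPH_OPEN,np.ones((25,25)))
v,u=np.nonzero(sh); r=cv2.minAreaRect((ray(c,s,np.c_[u,v],.004)*1000).astype(np.float32)); print('sheet',r)
t=m.copy(); t[:,:190]=0; t[:,240:]=0
v,u=np.nonzero(t); q=ray(c,s,np.c_[u,v],.004)*1000; print('tongue',cv2.minAreaRect(q.astype(np.float32)))
t=m.copy(); t[:,94:]=0;v,u=np.nonzero(t);print('studpx',u.mean(),v.mean(),len(u),ray(c,s,[u.mean(),v.mean()],.006))
h=(c['color'].max(2)<45).astype(np.uint8); k=np.zeros_like(h);k[135:195,243:266]=1;h&=k
v,u=np.nonzero(h); print(u.min(),u.max(),v.min(),v.max(),len(u))
q=W[135:195,243:266].reshape(-1,3); q=q[(q[:,2]>.036)]; print('handle top',len(q),q.mean(0),np.median(q[:,2]),cv2.minAreaRect((q[:,:2]*1000).astype(np.float32)))
print(s['eef_pos'])
cv2.imwrite('pics/hc.png',cv2.resize(c['color'][95:215,70:280,::-1],None,fx=3.6,fy=3.6,interpolation=cv2.INTER_CUBIC))
E
```

```text
sheet ((506.4127502441406, -177.643798828125), (105.24044036865234, 100.94644927978516), 38.479820251464844)
tongue ((433.0459899902344, -236.24539184570312), (64.08695983886719, 32.816368103027344), 39.406368255615234)
studpx 87.08849557522124 154.16814159292036 113 [[ 0.56059612 -0.13483058]]
253 264 143 182 38
handle top 393 [ 0.38854277 -0.27246579  0.04580696] 0.04596052135841738 ((388.1994323730469, -272.01226806640625), (11.771305084228516, 45.000953674316406), 40.242034912109375)
[ 0.39187612 -0.2668757   0.26038206]
```

View pics/hc.png

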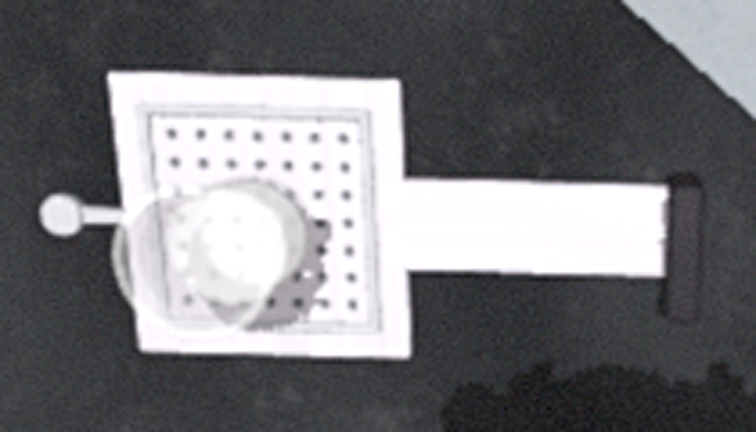

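The handle centre is at (388.4,-272.2) and the tray yaw is about 38.7°. I'll descend and then grip.

```bash
python3 -m handwheel '[{"dx":-2,"dy":-3,"dz":-40,"twist":-1.8},{"dx":-3.5,"dy":-5.3,"dz":-80,"twist":-1.8},{"dx":-3.5,"dy":-5.3,"dz":-120,"twist":-1.8},{"dx":-3.5,"dy":-5.3,"dz":-155,"twist":-1.8},{"dx":-3.5,"dy":-5.3,"dz":-185,"twist":-1.8},{"dx":-3.5,"dy":-5.3,"dz":-210,"twist":-1.8},{"dx":-3.5,"dy":-5.3,"dz":-225,"twist":-1.8},{"dx":-3.5,"dy":-5.3,"dz":-233,"twist":-1.8},{"dx":-3.5,"dy":-5.3,"dz":-233,"twist":-1.8},{"dx":-3.5,"dy":-5.3,"dz":-233,"twist":-1.8}]' 0.7 80
python3 -m handwheel '[{"dz":0},{"dz":0},{"dz":0},{"dz":0},{"dz":0},{"dz":0},{"dz":0},{"dz":0},{"dz":0},{"dz":0}]' 0 80
```

```text
t: 1.87
eef_pos: [0.3847, -0.2788, 0.0276]
eef_rot: [3.141, 0.0, -0.888]
contact_force: [-0.4, -0.8, 0.5]
grip_width: 0.697schema error: expected keys dx, dy, dz, twist
```

```bash
python3 -m handwheel '[{"dx":0,"dy":0,"dz":0,"twist":0},{"dx":0,"dy":0,"dz":0,"twist":0},{"dx":0,"dy":0,"dz":0,"twist":0},{"dx":0,"dy":0,"dz":0,"twist":0},{"dx":0,"dy":0,"dz":0,"twist":0},{"dx":0,"dy":0,"dz":0,"twist":0},{"dx":0,"dy":0,"dz":0,"twist":0},{"dx":0,"dy":0,"dz":0,"twist":0},{"dx":0,"dy":0,"dz":0,"twist":0},{"dx":0,"dy":0,"dz":0,"twist":0}]' 0.7 80
python3 - <<'E'
from h import *
c,W,s=wpts(); print(s['t'],s['eef_pos'],np.degrees(s['eef_rot']))
s=read_state();print(s['eef_pos'],np.degrees(s['eef_rot'])); cv2.imwrite('pics/w2.png',c['color'][...,::-1])
g=W[...,2]; m=(g>.03)&(g<.05); m[:, :120]=0
v,u=np.nonzero(m); print(len(u),[u.min(),u.max(),v.min(),v.max()])
E
```

```text
t: 2.7
eef_pos: [0.3848, -0.2784, 0.0272]
eef_rot: [3.142, 0.0, -0.888]
contact_force: [-0.1, 0.2, 0.1]
grip_width: 0.695
2.7 [ 0.38476199 -0.27841187  0.02721033] [ 1.79997987e+02  7.02939230e-03 -5.08714905e+01]
[ 0.38476302 -0.27841237  0.02722432] [ 1.79999172e+02  6.53719079e-03 -5.08744858e+01]
5147 [np.int64(145), np.int64(360), np.int64(224), np.int64(331)]
```

View pics/w2.png

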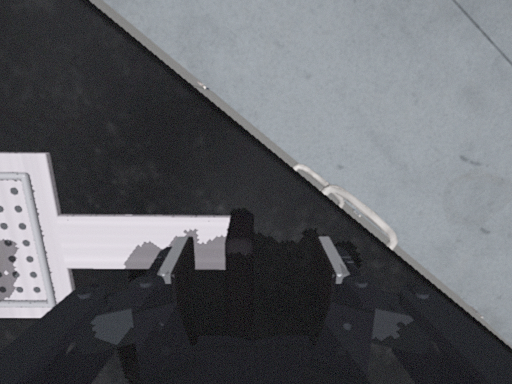

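The handle at (240,225) sits about 5 mm tray-ward of the jaw centre (254), which matches the first fit; the arm had still been settling. I'll correct that, then grip.

```bash
python3 -m handwheel '[{"dx":3.6,"dy":5.5,"dz":0,"twist":-0.4},{"dx":3.6,"dy":5.5,"dz":0,"twist":-0.4},{"dx":3.6,"dy":5.5,"dz":0,"twist":-0.4},{"dx":3.6,"dy":5.5,"dz":0,"twist":-0.4},{"dx":3.6,"dy":5.5,"dz":0,"twist":-0.4},{"dx":3.6,"dy":5.5,"dz":0,"twist":-0.4},{"dx":3.6,"dy":5.5,"dz":0,"twist":-0.4},{"dx":3.6,"dy":5.5,"dz":0,"twist":-0.4},{"dx":3.6,"dy":5.5,"dz":0,"twist":-0.4},{"dx":3.6,"dy":5.5,"dz":0,"twist":-0.4}]' 0.45 80
python3 -m handwheel '[{"dx":0,"dy":0,"dz":0,"twist":0},{"dx":0,"dy":0,"dz":0,"twist":0},{"dx":0,"dy":0,"dz":0,"twist":0},{"dx":0,"dy":0,"dz":0,"twist":0},{"dx":0,"dy":0,"dz":0,"twist":0},{"dx":0,"dy":0,"dz":0,"twist":0},{"dx":0,"dy":0,"dz":0,"twist":0},{"dx":0,"dy":0,"dz":0,"twist":0},{"dx":0,"dy":0,"dz":0,"twist":0},{"dx":0,"dy":0,"dz":0,"twist":0}]' 0.05 80
```

```text
t: 3.58
eef_pos: [0.3884, -0.273, 0.0273]
eef_rot: [3.142, -0.0, -0.895]
contact_force: [1.1, 0.6, -0.4]
grip_width: 0.451
t: 4.42
eef_pos: [0.3884, -0.2731, 0.0274]
eef_rot: [3.142, -0.0, -0.895]
contact_force: [-1.5, -0.3, 3.6]
grip_width: 0.127
```

```bash
cat >> h.py <<'E'
def rect(c,z,x0,x1,y0,y1,s=2.0):
    "metric warp: image row down = -x, col right = -y, s px/mm; limits in mm"
    q=np.float32([[x1,y1,z],[x1,y0,z],[x0,y0,z],[x0,y1,z]])
    p,_=cv2.projectPoints(q/1000.,np.array(c['rvec'],float),np.array(c['tvec'],float),np.array(c['K']),None)
    w,h=(y1-y0)*s,(x1-x0)*s
    M=cv2.getPerspectiveTransform(p.reshape(4,2).astype(np.float32),np.float32([[0,0],[w,0],[w,h],[0,h]])-0)
    return cv2.warpPerspective(c['color'],M,(int(w),int(h)),flags=cv2.INTER_CUBIC)
E
python3 - <<'E'
from h import *
c=np.load('top.npz'); c={k:c[k] for k in('col','K','rvec','tvec','W','z')}; c['color']=c['col']
im=rect(c,155,440,640,-50,150,3.0)
cv2.imwrite('pics/roof.png',im[...,::-1])
# depth-based: points on plane heights histogram near rack
W=c['W'];m=(c['z']>0)&(abs(W[...,0]-.54)<.1)&(abs(W[...,1]-.05)<.1)
print(np.histogram(W[m][:,2],bins=np.arange(-.005,.185,.01)))
E
```

```text
(array([1236,  159,   84,   20,   43,    1,    3,    5,   15,   10,    5,
          8,   32,   22,    2,  277, 1105,   46]), array([-0.005,  0.005,  0.015,  0.025,  0.035,  0.045,  0.055,  0.065,
        0.075,  0.085,  0.095,  0.105,  0.115,  0.125,  0.135,  0.145,
        0.155,  0.165,  0.175]))
```

View pics/roof.png

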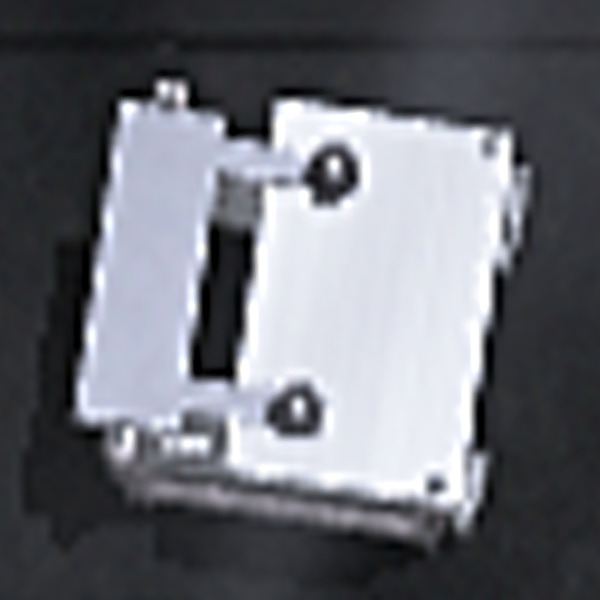

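The roof in the rectified top view has corners at (275,100), (513,130), (463,505) and (228,468). That gives a rack yaw of about 82.1° and a centre line through (539.7,26.7) mm, with the roof's front edge at y≈-13 mm. I'll lift gently and turn.

```bash
python3 -m handwheel '[{"dx":0,"dy":0,"dz":1,"twist":0},{"dx":0,"dy":0,"dz":4,"twist":0},{"dx":0,"dy":0,"dz":10,"twist":0},{"dx":0,"dy":0,"dz":20,"twist":0},{"dx":0,"dy":0,"dz":32,"twist":0},{"dx":0,"dy":0,"dz":46,"twist":0},{"dx":0,"dy":0,"dz":60,"twist":0},{"dx":0,"dy":0,"dz":70,"twist":0},{"dx":0,"dy":0,"dz":77,"twist":0},{"dx":0,"dy":0,"dz":80,"twist":0}]' 0.05 80
python3 -m handwheel '[{"dx":1,"dy":0,"dz":0,"twist":0.4},{"dx":4,"dy":0,"dz":0,"twist":1.5},{"dx":9,"dy":0,"dz":0,"twist":3.5},{"dx":15,"dy":0,"dz":0,"twist":6},{"dx":22,"dy":0,"dz":0,"twist":8.8},{"dx":29,"dy":0,"dz":0,"twist":11.6},{"dx":36,"dy":0,"dz":0,"twist":14.4},{"dx":43,"dy":0,"dz":0,"twist":17.2},{"dx":50,"dy":0,"dz":0,"twist":20},{"dx":57,"dy":-1,"dz":0,"twist":22.8}]'
python3 -m handwheel '[{"dx":7,"dy":0,"dz":0,"twist":2.8},{"dx":14,"dy":0,"dz":0,"twist":5.6},{"dx":21,"dy":0,"dz":0,"twist":8.4},{"dx":28,"dy":0,"dz":0,"twist":11.2},{"dx":35,"dy":0,"dz":0,"twist":14},{"dx":41,"dy":-1,"dz":0,"twist":16.4},{"dx":46,"dy":-1,"dz":0,"twist":18.4},{"dx":50,"dy":-1,"dz":0,"twist":19.8},{"dx":52,"dy":-1,"dz":0,"twist":20.4},{"dx":52,"dy":-1,"dz":0,"twist":20.6}]'
python3 - <<'E'
from h import *
s=read_state(); print(s['t'],s['eef_pos'],np.degrees(s['eef_rot']),s['contact_force'],s['wrist_torque'],s['grip_width'])
c=read_camera('top'); W=pts(c); np.savez('top2.npz',W=W,z=c['range_z'],color=c['color'],K=c['K'],rvec=c['rvec'],tvec=c['tvec'])
cv2.imwrite('pics/pre.png',rect(c,79,420,620,-230,70,2.6)[...,::-1])
m=(c['range_z']>0)&(abs(W[...,0]-.518)<.05)&(abs(W[...,1]+.127)<.05)&(abs(W[...,2]-.08)<.02)
P=W[m]; A=np.c_[P[:,0]-.518,P[:,1]+.127,np.ones(len(P))]
print(len(P),np.linalg.lstsq(A,P[:,2],rcond=None)[0])
E
```

```text
t: 5.25
eef_pos: [0.3889, -0.2734, 0.1092]
eef_rot: [-3.141, -0.003, -0.895]
contact_force: [0.7, -0.2, -3.1]
grip_width: 0.13
t: 6.08
eef_pos: [0.4456, -0.2735, 0.1059]
eef_rot: [-3.141, 0.002, -0.493]
contact_force: [0.0, -0.1, -2.7]
grip_width: 0.133
t: 6.92
eef_pos: [0.4976, -0.2747, 0.1065]
eef_rot: [-3.141, 0.001, -0.137]
contact_force: [0.1, 0.7, -3.9]
grip_width: 0.124
6.9167 [ 0.49756289 -0.27470798  0.10649285] [-1.79971508e+02  5.15536408e-02 -7.82842468e+00] [ 0.06099393  0.71778873 -3.93183305] [-0.37796675  0.05584318  0.01541211] 0.12394648602808266
634 [-0.00422169  0.00167535  0.08423847]
```

View pics/pre.png

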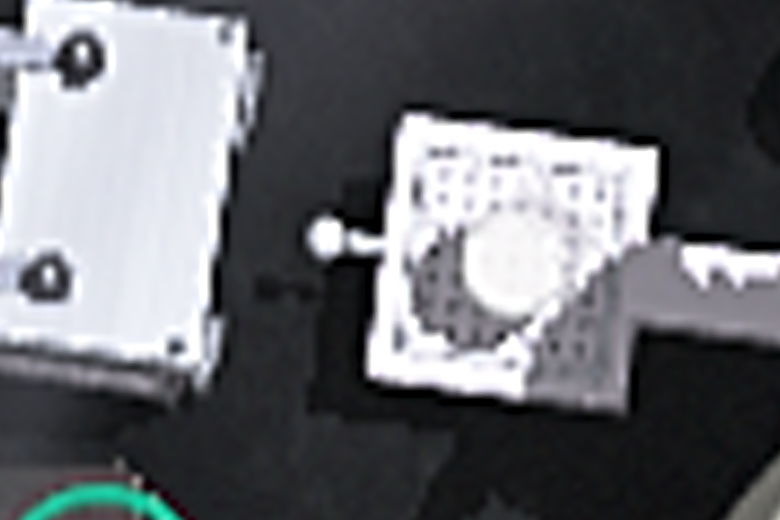

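The tray is level and about 1 cm clear of the rack laterally. In the view its corners are (400,115), (658,148), (630,410) and (370,380), with the stud at (327,235). Next I'll fit the edges subpixel for tray against rack.

```bash
cat > fit.py <<'E'
from h import *
def edges(c,z,ctr,yaw,hl,hw,back=True):
    "scan 4 edges of box centre ctr (mm), returns refined lines in local frame"
    K=np.array(c['K']);g=cv2.GaussianBlur(c['color'],(0,0),.6).min(2).astype(np.float32)
    a=np.radians(yaw);u=np.array([np.cos(a),np.sin(a)]);n=np.array([-u[1],u[0]])
    def prof(along,side,t,off):
        q=np.array([ctr+u*(l if along else o)+n*(o if along else l) for l in t for o in off])
        p,_=cv2.projectPoints(np.c_[q,np.full(len(q),z)]/1000.,np.array(c['rvec'],float),np.array(c['tvec'],float),K,None)
        p=p.reshape(len(t),len(off),2).astype(np.float32)
        return cv2.remap(g,p[...,0],p[...,1],cv2.INTER_LINEAR)
    out={}
    for nm,along,pos,T in(('left',1,hw,hl),('right',1,-hw,hl),('rear',0,hl,hw),('front',0,-hl,hw)):
        t=np.linspace(-T*.8,T*.8,60); off=pos+np.sign(pos)*np.arange(-7,7.01,.25)
        G=-np.diff(prof(along,0,t,off),axis=1); G=np.clip(G,0,None)
        k=G.argmax(1); ok=(G.max(1)>6)
        o=np.array([ (off[max(i-4,0):i+5]*np.r_[G[j],0][max(i-4,0):i+5]).sum()/max(G[j,max(i-4,0):i+5].sum(),1e-6) for j,i in enumerate(k)])
        o+= np.sign(pos)*.125
        if ok.sum()<10: continue
        l=cv2.fitLine(np.c_[t[ok],o[ok]].astype(np.float32),cv2.DIST_HUBER,0,.01,.01).ravel()
        sl=l[1]/l[0]; out[nm]=(round(float(l[3]-sl*l[2]),2),round(float(np.degrees(np.arctan(sl))),2),int(ok.sum()),round(float(np.median(abs(o[ok]-(l[3]+sl*(t[ok]-l[2]))))),2))
    return out
if __name__=='__main__':
    d=np.load('top2.npz'); c={k:d[k] for k in d.files}
    print('tray',edges(c,83,np.array([518.5,-127.]),82.2,50,50))
    # roof: plate centre 39.5 behind front, half width 62.5
    for z in (155,): print('roof',edges(c,z,np.array([539.7,26.7]),82.2,39.7,62.5))
    m=(d['z']>0)&(abs(d['W'][...,0]-.54)<.03)&(abs(d['W'][...,1]-.015)<.02); print('roof z',np.median(d['W'][m][:,2]))
E
python3 fit.py
```

```text
tray {'left': (52.27, -0.24, 42, 0.69), 'right': (-50.63, -0.56, 60, 0.47), 'rear': (50.55, 0.07, 58, 0.58), 'front': (-49.32, -0.33, 31, 0.56)}
roof {'left': (64.27, -1.4, 54, 0.65), 'right': (-62.62, -1.15, 60, 0.46), 'rear': (40.18, 0.84, 46, 0.28), 'front': (-39.82, 0.51, 57, 0.54)}
roof z 0.15633095737656943
```

The fits put the rack at about 81.3° and the tray at about 82.1°, with the tray roughly 2.3 mm off the centre line. I'll correct that, lower to rail height and approach the mouths.

```bash
python3 -m handwheel '[{"dx":-1,"dy":0,"dz":-0.5,"twist":-0.2},{"dx":-2,"dy":0.5,"dz":-1,"twist":-0.4},{"dx":-3,"dy":2,"dz":-2,"twist":-0.6},{"dx":-3.5,"dy":6,"dz":-2.5,"twist":-0.8},{"dx":-2.6,"dy":12,"dz":-2.5,"twist":-0.8},{"dx":-1.6,"dy":19,"dz":-2.5,"twist":-0.8},{"dx":-0.5,"dy":26,"dz":-2.5,"twist":-0.8},{"dx":0.4,"dy":32,"dz":-2.5,"twist":-0.8},{"dx":1,"dy":36,"dz":-2.5,"twist":-0.8},{"dx":1.3,"dy":38,"dz":-2.5,"twist":-0.8}]'
python3 -m handwheel '[{"dx":0,"dy":0,"dz":0,"twist":0},{"dx":0,"dy":0,"dz":0,"twist":0},{"dx":0,"dy":0,"dz":0,"twist":0},{"dx":0,"dy":0,"dz":0,"twist":0},{"dx":0,"dy":0,"dz":0,"twist":0},{"dx":0,"dy":0,"dz":0,"twist":0},{"dx":0,"dy":0,"dz":0,"twist":0},{"dx":0,"dy":0,"dz":0,"twist":0},{"dx":0,"dy":0,"dz":0,"twist":0},{"dx":0,"dy":0,"dz":0,"twist":0}]'
python3 - <<'E'
from fit import *
s=read_state(); print(s['eef_pos'],np.degrees(s['eef_rot']))
c=read_camera('top'); a=np.radians(81.4);u=np.array([np.cos(a),np.sin(a)])
h=s['eef_pos'][:2]*1000
print('tray',h+150*u,edges(c,81,h+150*u,81.4,50,50)); R=np.array([538.9,26.8]); print('roof',edges(c,155,R,81.4,39.7,62.5))
n=np.array([-u[1],u[0]]); print('fwd,lat',u@(R-h-150*u),n@(R-h-150*u))
k=read_camera('scene'); x=k['color'][130:300,210:330,::-1]; cv2.imwrite('pics/sc.png',cv2.resize(x,None,fx=3.5*1.3,fy=3.5,interpolation=cv2.INTER_CUBIC))
E
```

```text
t: 7.8
eef_pos: [0.4989, -0.236, 0.1049]
eef_rot: [-3.141, -0.0, -0.15]
contact_force: [0.5, -0.6, -3.3]
grip_width: 0.126
t: 8.63
eef_pos: [0.4987, -0.237, 0.1047]
eef_rot: [-3.142, 0.0, -0.151]
contact_force: [-0.9, 0.5, -3.0]
grip_width: 0.126
[ 0.49866728 -0.23695605  0.104738  ] [-1.79999739e+02  2.93921936e-03 -8.67457315e+00]
tray [521.09758346 -88.64259492] {'left': (51.47, -0.77, 44, 0.48), 'right': (-51.44, 0.2, 60, 0.46), 'rear': (49.63, 0.29, 56, 0.38), 'front': (-50.36, -0.26, 33, 0.52)}
roof {'left': (63.77, -0.08, 51, 0.64), 'right': (-63.37, 0.1, 60, 0.49), 'rear': (40.22, -0.31, 47, 0.44), 'front': (-39.95, 0.4, 53, 0.89)}
fwd,lat 116.80669283983592 -0.3395048775478498
```

View pics/sc.png

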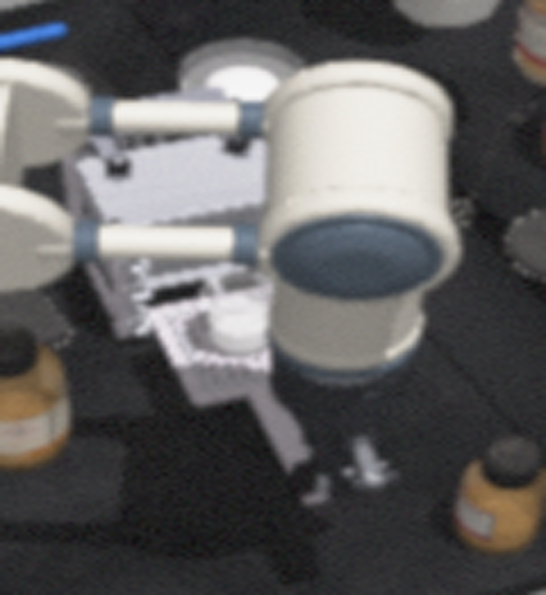

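The tray is aligned with the rack to about 0.2° and 0.2 mm in the top view, and its rear edge is about 16 mm from the mouths. I'll enter slowly and watch the forces.

```bash
python3 -m handwheel '[{"dx":0.3,"dy":2,"dz":-0.4,"twist":0},{"dx":0.8,"dy":5,"dz":-0.8,"twist":0},{"dx":1.2,"dy":8,"dz":-0.8,"twist":0},{"dx":1.7,"dy":11,"dz":-0.8,"twist":0},{"dx":2.1,"dy":14,"dz":-0.8,"twist":0},{"dx":2.6,"dy":17,"dz":-0.8,"twist":0},{"dx":3,"dy":20,"dz":-0.8,"twist":0},{"dx":3.5,"dy":23,"dz":-0.8,"twist":0},{"dx":3.8,"dy":25,"dz":-0.8,"twist":0},{"dx":3.9,"dy":26,"dz":-0.8,"twist":0}]'
python3 -c "
from h import *
s=read_state();print(s['contact_force'],s['wrist_torque'],s['eef_pos'])"
python3 -m handwheel '[{"dx":0.3,"dy":2,"dz":0,"twist":0},{"dx":0.6,"dy":4,"dz":0,"twist":0},{"dx":0.9,"dy":6,"dz":0,"twist":0},{"dx":1.2,"dy":8,"dz":0,"twist":0},{"dx":1.5,"dy":10,"dz":0,"twist":0},{"dx":1.8,"dy":12,"dz":0,"twist":0},{"dx":2.1,"dy":14,"dz":0,"twist":0},{"dx":2.4,"dy":16,"dz":0,"twist":0},{"dx":2.7,"dy":18,"dz":0,"twist":0},{"dx":3,"dy":20,"dz":0,"twist":0}]'
python3 -c "
from h import *
s=read_state();print(s['contact_force'],s['wrist_torque'],s['eef_pos'])"
```

```text
t: 9.57
eef_pos: [0.5027, -0.2106, 0.104]
eef_rot: [-3.142, -0.0, -0.151]
contact_force: [-0.1, -0.8, -3.4]
grip_width: 0.13
[-0.09355813 -0.78619175 -3.42607847] [-0.36388326  0.00781528 -0.0208527 ] [ 0.50267796 -0.21057612  0.10402165]
t: 10.4
eef_pos: [0.5056, -0.1907, 0.104]
eef_rot: [-3.142, -0.0, -0.151]
contact_force: [0.1, 0.3, -3.4]
grip_width: 0.129
[ 0.12262524  0.29629118 -3.44219543] [-0.37103016  0.04017157  0.00054611] [ 0.50564682 -0.19073372  0.10401204]
```

No contact yet, and the rear edge is about 20 mm inside. I'll keep going.

```bash
python3 -m handwheel '[{"dx":0.4,"dy":2.5,"dz":0,"twist":0},{"dx":0.8,"dy":5,"dz":0,"twist":0},{"dx":1.1,"dy":7.5,"dz":0,"twist":0},{"dx":1.5,"dy":10,"dz":0,"twist":0},{"dx":1.9,"dy":12.5,"dz":0,"twist":0},{"dx":2.3,"dy":15,"dz":0,"twist":0},{"dx":2.6,"dy":17.5,"dz":0,"twist":0},{"dx":3,"dy":20,"dz":0,"twist":0},{"dx":3.4,"dy":22.5,"dz":0,"twist":0},{"dx":3.8,"dy":25,"dz":0,"twist":0}]'
python3 -m handwheel '[{"dx":0.3,"dy":2,"dz":0,"twist":0},{"dx":0.6,"dy":4,"dz":0,"twist":0},{"dx":0.9,"dy":6,"dz":0,"twist":0},{"dx":1.2,"dy":8,"dz":0,"twist":0},{"dx":1.5,"dy":10,"dz":0,"twist":0},{"dx":1.8,"dy":12,"dz":0,"twist":0},{"dx":2.1,"dy":14,"dz":0,"twist":0},{"dx":2.3,"dy":15,"dz":0,"twist":0},{"dx":2.3,"dy":15,"dz":0,"twist":0},{"dx":2.3,"dy":15,"dz":0,"twist":0}]'
python3 - <<'E'
from fit import *
s=read_state(); print(s['contact_force'],s['wrist_torque'],s['eef_pos'])
c=read_camera('top'); a=np.radians(81.4);u=np.array([np.cos(a),np.sin(a)]);n=np.array([-u[1],u[0]])
h=s['eef_pos'][:2]*1000; R=np.array([538.9,26.8])
print('tray',edges(c,80.5,h+150*u,81.4,50,50)); print('roof',edges(c,155,R,81.4,39.7,62.5),u@(R-h-150*u),n@(R-h-150*u))
E
```

```text
t: 11.23
eef_pos: [0.5094, -0.1657, 0.104]
eef_rot: [-3.142, -0.0, -0.151]
contact_force: [0.7, 0.3, -3.4]
grip_width: 0.127
t: 12.07
eef_pos: [0.5117, -0.1509, 0.104]
eef_rot: [3.142, 0.0, -0.151]
contact_force: [-0.3, 0.1, -3.4]
grip_width: 0.129
[-0.26157044  0.09106769 -3.39682532] [-0.35202749  0.04444712  0.02699048] [ 0.51169529 -0.15091571  0.10395681]
tray {'left': (55.53, -1.3, 37, 0.64), 'right': (-54.33, -5.24, 17, 0.71), 'front': (-49.85, -0.33, 34, 0.45)}
roof {'left': (63.6, -0.35, 54, 0.62), 'right': (-63.35, 0.1, 60, 0.48), 'rear': (40.23, -0.32, 47, 0.49), 'front': (-41.6, -3.17, 20, 0.8)} 29.785607823214004 -0.32404595242842404
```

```bash
python3 -m handwheel '[{"dx":0.2,"dy":1,"dz":-0.2,"twist":0},{"dx":0.3,"dy":2,"dz":-0.4,"twist":0},{"dx":0.5,"dy":3,"dz":-0.6,"twist":0},{"dx":0.6,"dy":4,"dz":-0.8,"twist":0},{"dx":0.8,"dy":5,"dz":-1,"twist":0},{"dx":0.9,"dy":6,"dz":-1,"twist":0},{"dx":1.1,"dy":7,"dz":-1,"twist":0},{"dx":1.2,"dy":8,"dz":-1,"twist":0},{"dx":1.4,"dy":9,"dz":-1,"twist":0},{"dx":1.5,"dy":10,"dz":-1,"twist":0}]'
python3 -m handwheel '[{"dx":0.1,"dy":0.9,"dz":0,"twist":0},{"dx":0.3,"dy":1.8,"dz":0,"twist":0},{"dx":0.4,"dy":2.7,"dz":0,"twist":0},{"dx":0.5,"dy":3.6,"dz":0,"twist":0},{"dx":0.7,"dy":4.5,"dz":0,"twist":0},{"dx":0.8,"dy":5.4,"dz":0,"twist":0},{"dx":0.9,"dy":6.3,"dz":0,"twist":0},{"dx":1.1,"dy":7.2,"dz":0,"twist":0},{"dx":1.2,"dy":8,"dz":0,"twist":0},{"dx":1.2,"dy":8,"dz":0,"twist":0}]'
```

```text
t: 12.95
eef_pos: [0.5132, -0.1409, 0.103]
eef_rot: [3.142, -0.0, -0.151]
contact_force: [0.1, -0.4, -2.4]
grip_width: 0.131
t: 13.78
eef_pos: [0.5144, -0.1327, 0.1029]
eef_rot: [-3.141, 0.0, -0.151]
contact_force: [-0.1, 0.2, -1.8]
grip_width: 0.122
```

```bash
python3 -m handwheel '[{"dx":0.1,"dy":0.9,"dz":0,"twist":0},{"dx":0.3,"dy":1.8,"dz":0,"twist":0},{"dx":0.4,"dy":2.7,"dz":0,"twist":0},{"dx":0.5,"dy":3.6,"dz":0,"twist":0},{"dx":0.7,"dy":4.5,"dz":0,"twist":0},{"dx":0.8,"dy":5.4,"dz":0,"twist":0},{"dx":0.9,"dy":6.3,"dz":0,"twist":0},{"dx":1.1,"dy":7.2,"dz":0,"twist":0},{"dx":1.2,"dy":8,"dz":0,"twist":0},{"dx":1.2,"dy":8,"dz":0,"twist":0}]'
python3 -c "
from h import *
s=read_state();print(s['contact_force'],s['wrist_torque'],s['eef_pos'])"
```

```text
t: 14.62
eef_pos: [0.5156, -0.1247, 0.103]
eef_rot: [-3.141, -0.0, -0.151]
contact_force: [-0.1, -0.4, -3.0]
grip_width: 0.125
[-0.13262332 -0.40420451 -2.99713041] [-0.15246946  0.02542434 -0.00209529] [ 0.51562762 -0.12471866  0.10296823]
```

```bash
python3 -m handwheel '[{"dx":0.1,"dy":0.9,"dz":0,"twist":0},{"dx":0.3,"dy":1.8,"dz":0,"twist":0},{"dx":0.4,"dy":2.7,"dz":0,"twist":0},{"dx":0.5,"dy":3.6,"dz":0,"twist":0},{"dx":0.7,"dy":4.5,"dz":0,"twist":0},{"dx":0.8,"dy":5.4,"dz":0,"twist":0},{"dx":0.9,"dy":6.3,"dz":0,"twist":0},{"dx":1.1,"dy":7.2,"dz":0,"twist":0},{"dx":1.2,"dy":8,"dz":0,"twist":0},{"dx":1.2,"dy":8,"dz":0,"twist":0}]'
python3 -c "
from h import *
s=read_state();print(s['contact_force'],s['wrist_torque'],s['eef_pos'])"
```

```text
t: 15.45
eef_pos: [0.5168, -0.1169, 0.103]
eef_rot: [3.141, 0.0, -0.151]
contact_force: [-0.6, -0.8, -2.0]
grip_width: 0.125
[-0.59886784 -0.81142925 -2.02998992] [-0.34057345  0.07153223  0.00338507] [ 0.51676182 -0.11693088  0.10299186]
```

```bash
python3 -m handwheel '[{"dx":0.1,"dy":0.8,"dz":0,"twist":0},{"dx":0.2,"dy":1.6,"dz":0,"twist":0},{"dx":0.4,"dy":2.4,"dz":0,"twist":0},{"dx":0.5,"dy":3.2,"dz":0,"twist":0},{"dx":0.6,"dy":4,"dz":0,"twist":0},{"dx":0.7,"dy":4.6,"dz":0,"twist":0},{"dx":0.8,"dy":5.2,"dz":0,"twist":0},{"dx":0.9,"dy":6,"dz":0,"twist":0},{"dx":0.9,"dy":6,"dz":0,"twist":0},{"dx":0.9,"dy":6,"dz":0,"twist":0}]'
python3 -c "
from h import *
s=read_state();print(s['contact_force'],s['wrist_torque'],s['eef_pos'])"
```

```text
t: 16.28
eef_pos: [0.5175, -0.1126, 0.1034]
eef_rot: [3.139, -0.0, -0.153]
contact_force: [-1.0, -6.8, -1.3]
grip_width: 0.127
[-1.02126377 -6.83657269 -1.32022861] [-1.19996388  0.3186958   0.13416698] [ 0.51750627 -0.11255764  0.10337821]
```

The catch is engaged at about 7 N, and the arm yields about 4 N/mm. I'll continue in small steps.

```bash
python3 -m handwheel '[{"dx":0.1,"dy":0.5,"dz":0,"twist":0},{"dx":0.2,"dy":1,"dz":0,"twist":0},{"dx":0.2,"dy":1.5,"dz":0,"twist":0},{"dx":0.3,"dy":2,"dz":0,"twist":0},{"dx":0.4,"dy":2.5,"dz":0,"twist":0},{"dx":0.5,"dy":3,"dz":0,"twist":0},{"dx":0.5,"dy":3,"dz":0,"twist":0},{"dx":0.5,"dy":3,"dz":0,"twist":0},{"dx":0.5,"dy":3,"dz":0,"twist":0},{"dx":0.5,"dy":3,"dz":0,"twist":0}]'
python3 -c "
from h import *
s=read_state();print(s['contact_force'],s['wrist_torque'],s['eef_pos'])"
```

```text
t: 17.12
eef_pos: [0.5182, -0.1075, 0.1029]
eef_rot: [-3.141, 0.0, -0.151]
contact_force: [-0.3, -0.0, -2.0]
grip_width: 0.13
[-0.31476952 -0.03576098 -1.96333875] [-0.26979424  0.11190875  0.0388734 ] [ 0.51820721 -0.10753811  0.10286222]
```

```bash
python3 -m handwheel '[{"dx":0.1,"dy":0.5,"dz":0,"twist":0},{"dx":0.2,"dy":1,"dz":0,"twist":0},{"dx":0.2,"dy":1.5,"dz":0,"twist":0},{"dx":0.3,"dy":2,"dz":0,"twist":0},{"dx":0.4,"dy":2.5,"dz":0,"twist":0},{"dx":0.4,"dy":2.5,"dz":0,"twist":0},{"dx":0.4,"dy":2.5,"dz":0,"twist":0},{"dx":0.4,"dy":2.5,"dz":0,"twist":0},{"dx":0.4,"dy":2.5,"dz":0,"twist":0},{"dx":0.4,"dy":2.5,"dz":0,"twist":0}]'
python3 -c "
from h import *
s=read_state();print(s['contact_force'],s['wrist_torque'],s['eef_pos'])"
```

```text
t: 17.95
eef_pos: [0.5186, -0.1049, 0.1028]
eef_rot: [-3.141, 0.0, -0.151]
contact_force: [0.5, 5.2, -3.0]
grip_width: 0.13
[ 0.53142249  5.23914509 -2.96646403] [ 0.47500097 -0.06410574  0.0388422 ] [ 0.51859656 -0.10487794  0.10281699]
```

Past the widest point, and the rods now pull inward at +5 N. I'll go on to the stop.

```bash
python3 -m handwheel '[{"dx":0,"dy":0.3,"dz":0,"twist":0},{"dx":0.1,"dy":0.6,"dz":0,"twist":0},{"dx":0.1,"dy":0.9,"dz":0,"twist":0},{"dx":0.2,"dy":1.2,"dz":0,"twist":0},{"dx":0.2,"dy":1.5,"dz":0,"twist":0},{"dx":0.3,"dy":1.8,"dz":0,"twist":0},{"dx":0.3,"dy":2,"dz":0,"twist":0},{"dx":0.3,"dy":2,"dz":0,"twist":0},{"dx":0.3,"dy":2,"dz":0,"twist":0},{"dx":0.3,"dy":2,"dz":0,"twist":0}]'
python3 -c "
from h import *
s=read_state();print(s['contact_force'],s['wrist_torque'],s['eef_pos'])"
```

```text
t: 18.78
eef_pos: [0.5189, -0.1033, 0.1029]
eef_rot: [-3.141, 0.0, -0.151]
contact_force: [0.3, 2.3, -4.0]
grip_width: 0.127
[ 0.2659912   2.29481985 -4.00567896] [0.16369601 0.04703155 0.06091435] [ 0.51889797 -0.10331557  0.10292644]
```

```bash
python3 -m handwheel '[{"dx":0,"dy":0.3,"dz":0,"twist":0},{"dx":0.1,"dy":0.6,"dz":0,"twist":0},{"dx":0.1,"dy":0.9,"dz":0,"twist":0},{"dx":0.2,"dy":1.2,"dz":0,"twist":0},{"dx":0.2,"dy":1.5,"dz":0,"twist":0},{"dx":0.2,"dy":1.5,"dz":0,"twist":0},{"dx":0.2,"dy":1.5,"dz":0,"twist":0},{"dx":0.2,"dy":1.5,"dz":0,"twist":0},{"dx":0.2,"dy":1.5,"dz":0,"twist":0},{"dx":0.2,"dy":1.5,"dz":0,"twist":0}]'
python3 -c "
from h import *
s=read_state();print(s['contact_force'],s['wrist_torque'],s['eef_pos'])"
```

```text
t: 19.62
eef_pos: [0.519, -0.1031, 0.1032]
eef_rot: [3.14, -0.0, -0.152]
contact_force: [-0.9, -5.2, -1.3]
grip_width: 0.128
[-0.94340636 -5.2216893  -1.26502326] [-0.88480434  0.22860265  0.20362451] [ 0.51904539 -0.10305641  0.10324623]
```

The stop is reached, with 1.5 mm commanded giving only 0.2 mm of motion. I'll push a little to confirm, then relax the push and lower slightly.

```bash
python3 -m handwheel '[{"dx":0,"dy":0.3,"dz":0,"twist":0},{"dx":0.1,"dy":0.6,"dz":0,"twist":0},{"dx":0.2,"dy":0.9,"dz":0,"twist":0},{"dx":0.2,"dy":1,"dz":0,"twist":0},{"dx":0.2,"dy":1,"dz":0,"twist":0},{"dx":0.2,"dy":1,"dz":0,"twist":0},{"dx":0.2,"dy":1,"dz":0,"twist":0},{"dx":0.2,"dy":1,"dz":0,"twist":0},{"dx":0.2,"dy":1,"dz":0,"twist":0},{"dx":0.2,"dy":1,"dz":0,"twist":0}]'
python3 -m handwheel '[{"dx":0,"dy":-0.3,"dz":0,"twist":0},{"dx":-0.1,"dy":-0.6,"dz":-0.1,"twist":0},{"dx":-0.1,"dy":-0.9,"dz":-0.2,"twist":0},{"dx":-0.2,"dy":-1.2,"dz":-0.3,"twist":0},{"dx":-0.2,"dy":-1.4,"dz":-0.4,"twist":0},{"dx":-0.2,"dy":-1.4,"dz":-0.5,"twist":0},{"dx":-0.2,"dy":-1.4,"dz":-0.5,"twist":0},{"dx":-0.2,"dy":-1.4,"dz":-0.5,"twist":0},{"dx":-0.2,"dy":-1.4,"dz":-0.5,"twist":0},{"dx":-0.2,"dy":-1.4,"dz":-0.5,"twist":0}]'
```

```text
t: 20.45
eef_pos: [0.5191, -0.103, 0.1035]
eef_rot: [3.138, -0.001, -0.153]
contact_force: [-2.8, -8.3, -1.1]
grip_width: 0.128
t: 21.28
eef_pos: [0.5191, -0.1031, 0.1028]
eef_rot: [3.14, -0.001, -0.152]
contact_force: [-1.8, -5.8, -1.1]
grip_width: 0.123
```

```bash
python3 -m handwheel '[{"dx":0,"dy":0,"dz":0,"twist":0},{"dx":0,"dy":0,"dz":0,"twist":0},{"dx":0,"dy":0,"dz":0,"twist":0},{"dx":0,"dy":0,"dz":0,"twist":0},{"dx":0,"dy":0,"dz":0,"twist":0},{"dx":0,"dy":0,"dz":0,"twist":0},{"dx":0,"dy":0,"dz":0,"twist":0},{"dx":0,"dy":0,"dz":0,"twist":0},{"dx":0,"dy":0,"dz":0,"twist":0},{"dx":0,"dy":0,"dz":0,"twist":0}]' 0.5 80
python3 -c "
from h import *
s=read_state();print(s['contact_force'],s['wrist_torque'],s['eef_pos'])
c,W,s=wpts();cv2.imwrite('pics/rel.png',c['color'][...,::-1])"
```

```text
t: 22.12
eef_pos: [0.5191, -0.1023, 0.1025]
eef_rot: [-3.142, -0.0, -0.151]
contact_force: [-0.7, -0.5, 0.7]
grip_width: 0.498
[-0.70800426 -0.48738169  0.73453722] [-1.28139933e-02 -9.48271616e-05 -2.49607296e-02] [ 0.51909484 -0.10233626  0.10246767]
```

View pics/rel.png

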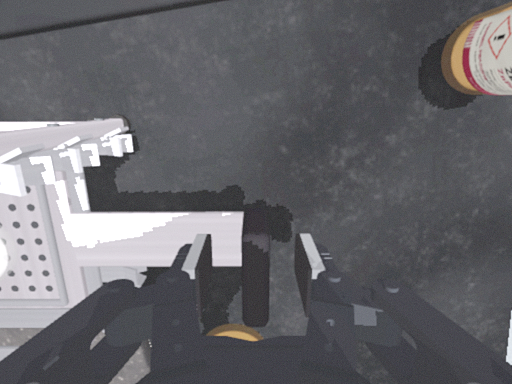

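The jaws are open with the handle free between them (257,270), and the tray sits in the rails at left. I'll retreat upward and check.

```bash
python3 -m handwheel '[{"dx":0,"dy":0,"dz":3,"twist":0},{"dx":0,"dy":0,"dz":10,"twist":0},{"dx":0,"dy":0,"dz":22,"twist":0},{"dx":0,"dy":0,"dz":40,"twist":0},{"dx":0,"dy":0,"dz":60,"twist":0},{"dx":0,"dy":0,"dz":85,"twist":0},{"dx":0,"dy":0,"dz":110,"twist":0},{"dx":0,"dy":0,"dz":130,"twist":0},{"dx":0,"dy":0,"dz":145,"twist":0},{"dx":0,"dy":0,"dz":150,"twist":0}]'
python3 -m handwheel '[{"dx":0,"dy":-10,"dz":0,"twist":0},{"dx":0,"dy":-25,"dz":0,"twist":0},{"dx":0,"dy":-45,"dz":0,"twist":0},{"dx":0,"dy":-65,"dz":0,"twist":0},{"dx":0,"dy":-85,"dz":0,"twist":0},{"dx":0,"dy":-100,"dz":0,"twist":0},{"dx":0,"dy":-110,"dz":0,"twist":0},{"dx":0,"dy":-115,"dz":0,"twist":0},{"dx":0,"dy":-115,"dz":0,"twist":0},{"dx":0,"dy":-115,"dz":0,"twist":0}]'
python3 - <<'E'
from h import *
c,W,s=wpts()
m=(W[...,2]>.112)&(W[...,2]<.13)&(abs(W[...,0]-.519)<.04)&(abs(W[...,1]+.103)<.03)
if m.sum(): print('handle',m.sum(),np.nanmedian(W[m],0),cv2.minAreaRect((W[m][:,:2]*1000).astype(np.float32)))
t=read_camera('top')
A=cv2.resize(c['color'][...,::-1],(400,300)); B=cv2.resize(t['color'][130:280,140:370,::-1],(400,300),interpolation=cv2.INTER_CUBIC)
k=read_camera('scene'); C=cv2.resize(k['color'][130:290,190:370,::-1],(400,300),interpolation=cv2.INTER_CUBIC)
cv2.imwrite('pics/fin.png',np.vstack([np.hstack([A,B]),np.hstack([C,np.zeros_like(C)])]))
E
```

```text
t: 23.0
eef_pos: [0.5199, -0.1026, 0.2574]
eef_rot: [3.141, -0.007, -0.151]
contact_force: [0.4, 0.2, 0.6]
grip_width: 0.5
t: 23.83
eef_pos: [0.5191, -0.217, 0.2523]
eef_rot: [-3.141, 0.0, -0.151]
contact_force: [-0.6, 1.2, -0.3]
grip_width: 0.499
handle 738 [ 0.52002519 -0.10498733  0.12066755] ((518.65771484375, -102.9130859375), (12.300101280212402, 45.26089859008789), 81.14974212646484)
```

View pics/fin.png

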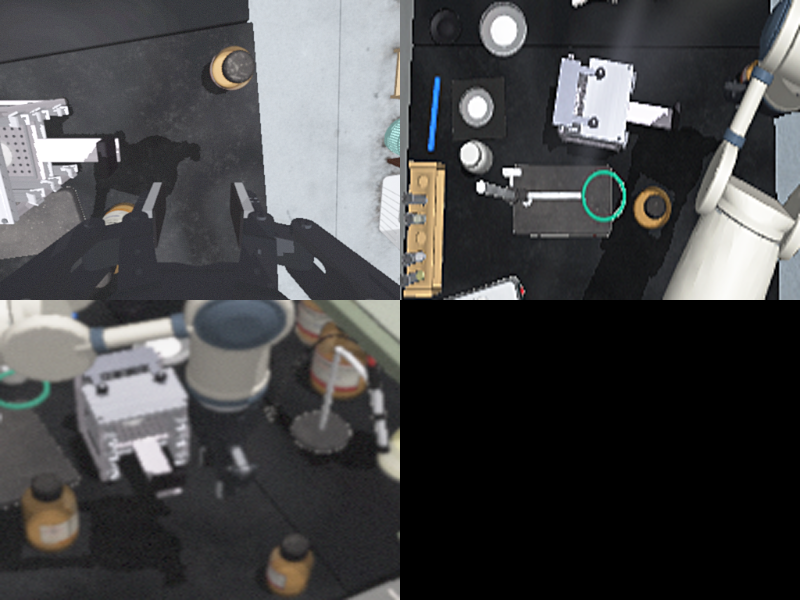

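```bash
python3 -c "
from plant import *
print(job_done())"
```

```text
the job is handed in; nothing more can be done
None
```

The tray with the beaker is on the middle rails, pushed home against the rear stop, and released. I handed the job in at about 24 s, and no verdict is reported. The beaker needs about 63 mm with the sheet, so the low pair (34 mm) was too tight and the middle pair (70 mm) was the lowest that fits.

- **Catch and stop:** I felt about 7 N against the catch, then about 5 N of inward pull past its widest point. At the stop, 2.5 mm of further command moved the tray about 0.3 mm, and the push peaked at about 8 N sideways. I eased it to about 6 N before letting go.
- **Last checks:** After release the handle sat at (518.7, -102.9) mm, against (519.1, -103.1) mm when pushed home. Its top was at 120.7 mm, which puts the underside at about 75 mm, on the rails. The bottles and the dishes look unmoved in the last pictures, and the gripper is clear of everything.
- **Not directly confirmed:**
  - The catch's joint reading is not available to me; I judged it home by force and position only.
  - The beaker is mostly hidden under the roof. Only its edge was visible in the last wrist picture, in its expected place.
- **Disagreement:** The first wrist reading was taken while the arm was still settling, so the first descent was about 6 mm off. I corrected this before gripping.

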